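# Slide a carving panel under the hold-down bridge

## Task

Push the pale carving panel along the bench, square and flat, under the low steel hold-down bridge until its whole front edge sits against the wooden stop behind the bridge. Only push it with the fingertips or the outside of the fingers: never pinch, lift or tip it, and leave the tools and other things on the bench where they lie. Then take the hand away, clear of everything.

Things in the scene. Friction and masses are not known exactly. Their poses are not given: they have to be found in the camera images.
- panel: Loose flat pale-wood panel, 130 long (own x) x 90 wide (own y) x 16 thick (mm), 0.1 to 0.18 kg, dark rosette and border on top. Origin: centre of its underside, z up. Its front edge is the end at own +x, nearest the bridge; its tail is the end at -x. It starts flat on the bench before the bridge, up to 35 mm off the bridge's centre line and turned up to 0.33 rad. Slides with wood friction.
- front_left (a point): Point on the panel at its front edge, half-way up its thickness, 42 mm to own +y of the middle.
- front_right (a point): Point on the panel at its front edge, half-way up its thickness, 42 mm to own -y of the middle.
- bridge: Fixed hold-down bridge: dark steel bar 36 (own x) x 162 (own y) mm, underside 20 and top 34 mm above the bench, on two dark wood posts 36 x 30 mm, 102 mm clear between them; a brass screw head on each end (top at 50 mm). Origin on the bench midway between the posts. Own +x is the way in: the panel enters at own x = -18 mm moving to +x.
- stop_face (a point): Middle of the stop's face that the panel's front edge must meet, at bridge own x = +45 mm, 8 mm above the bench. The fixed dark wood stop is 22 x 110 x 16 mm high. With the panel home, its origin is at bridge own x = -20 mm, y near 0, and 67 mm of its tail stand out before the bar.
- gouge: Bystander: carving gouge lying down, 200 mm long, wooden handle 30 mm thick with black collar, steel blade. Origin on the bench near its middle, own x along it.
- pencil: Bystander: flat red carpenter's pencil 180 x 14 x 8 mm, lying down, own x along it; origin under its middle.
- offcut: Bystander: brown wood block 60 x 45 x 30 mm, origin under its centre.
- wax_jar: Bystander: jar, diameter 68 mm, 60 mm high, brass lid, origin under its centre.
- rosette: Bystander: dark round turned wood rosette, diameter 76 mm, 17 mm high, origin under its centre.
- mallet: Bystander: round carver's mallet standing on its head, diameter up to 80 mm, 160 mm high, origin under its centre.
- brush: Bystander: flat dusting brush lying down along own x, dark handle to own -x, wide grey head to +x, under 250 mm long and 60 mm high; origin under it.
Mind the look-alikes: they are no part of the job. Of the things that look like the panel, take the one that is farthest to the robot's right at the start.

How it is judged:
By the outcome, as a careful person would: the job done as asked, in the order asked, and still so for the second after the job is handed in, with the robot touching nothing.
It also fails if it takes over 64 s, if anything falls off the work surface, if the arm or the gripper's body presses on something with over 40 N, if the wrist force passes 120 N, or if a joint passes its speed limit or range.

## Robot

A 6-joint arm with a two-finger parallel gripper is mounted at the origin on the work surface. World frame = base frame: x ahead of the robot, y to its left, z up, the work surface at z = 0. Lengths are in m, angles in rad, forces in N, time in s.
With the tool pointing down it reaches from about 0.275 to 1 m from the base axis. Payload 8.4 kg.
Tool frame: the origin (TCP) lies at the very end of the fingers, on their centre line; the grasp point (between the pads) lies 19 mm behind it (bot.pinch_z is the distance from the TCP to the grasp point, in m); z points along the fingers, x is the direction in which the jaws open and shut, and the axes are right-handed (so a half turn about z gives the same grasp; the last joint's range is limited). The gripper opens to 85 mm and grips with 20 to 120 N. Pads are 22 mm wide; open, the fingers measure 114 mm over their backs; the gripper's body (76 mm by 85 mm) begins 54 mm behind the grasp point. The pads swing forward as they close: fully open they stand 13 mm farther back than shut.
Start: joints at [-1.181, 0.353, 1.633, -0, 1.155, -0.002], TCP at [0.239, -0.578, 0.208] pointing down, gripper open.
Joint ranges: [-2.63, 2.63], [-0.92, 2.1], [0.06, 2.66], [-1.3, 4.44], [0, 2.69], [-3.02, 3.02]. Speed limits (rad/s): [2.22, 2.22, 2.79, 3.14, 3.14, 3.14].

## Interface

Orientations are given as a unit quaternion [w, x, y, z].
In Python, from bench import bot gives the robot as it stands.
- The arm moves only by the tool carry_out, never from a script. Its argument "steps" is a list of rows, each an object with "grip": the gripper's target within -1 to 1 (fully open at 1, half-way at 0, shut at -1); "dp": the shift along the tool's x, y, z in mm, a list of three; "yaw": the turn about the tool's z in rad. In form: [{"grip": grip, "dp": [x, y, z], "yaw": yaw}, ...]. A call has 1 to 20 rows; each row is the pose to reach, as a shift and turn from the pose commanded when the call began, along the tool's axes at that moment; what a row does not reach only later rows make up. A row lasts 1/12 s, in which the tool goes at most 41.7 mm and 7.16 degrees, less where a joint would pass 70% of its speed; a pose out of reach is approached as far as the arm can. A call with a gripper value outside its range is refused whole. The fingers move at their own pace and stop on an object; "force" is the grip in N (left out, the last holds). Time passes only in rows, so rows that repeat a pose let the fingers close. It gives the time, the measured TCP pose, the force and the opening at its end, in the units of the state.
- bot.get_state(): the state, without advancing time (a new reading comes with each control period).
- bot.grab_frame(name): name is "scene" or "top" or "wrist"; returns the picture (480x640x3 uint8, blue, green, red); there is no depth.
- bot.get_calibration(name): a dict with "fx", "fy", "cx", "cy" (pixels), "k1" (the pictures are not rectified: a ray, as slopes to the right and down, at radius r is drawn at 1 + k1 r^2 times it, then the intrinsics apply), "world_from_camera" (4x4, takes a point from camera to world coordinates). Camera axes: x right, y up, looking along -z (the intrinsics and any distortion apply to the point x, -y, -z); pixel columns grow to the right and rows downward; lengths in m; the calibration is good to about 2 mm. A picture is of the moment at which its call begins: read the wrist's pose just before it. get_calibration takes no time and is no camera call; for the wrist camera it gives the pose at the moment of the call.
- bot.job_done(): hands the job in, once; it reports no verdict.
The state is a dict: "time": time; "joint_pos": joint angles; "joint_velocities": joint speeds; "tau": joint torques, N m; "ee_pos": TCP position; "tcp_rot": TCP orientation; "force": force on the tool from outside, world axes, zero at the start; "torque": the same for the moment, N m; "finger_gap": finger opening in m.
Only numpy, scipy, OpenCV 4.12 (cv2) and the standard library are available. Lean on these libraries where they do the work, as an engineer would, in place of code of your own. Each camera call takes 0.05 s, during which the arm holds its last target. There are 200 camera calls.

## Working session

There is one attempt and no reset: what is moved stays moved. The work goes in short steps, Python scripts to look and compute and a tool call to move; the robot and the scene stay as the last step left them, time stands still between calls to the robot, and variables do not carry over. Pictures are saved under pics/ and viewed, about 8 in all and at most 12, crops included, and the job is handed in when it is done.

Besides the shell and the picture viewer there is one more tool, called after "Emit:" as a command line: name --argument value ..., lists and objects as JSON in quotes. carry_out: Moves the arm, as the interface text tells. Its arguments: {"type":"object","properties":{"steps":{"type":"array","items":{"type":"object","properties":{"grip":{"type":"number"},"dp":{"type":"array","items":{"type":"number"}},"yaw":{"type":"number"}}}},"force":{"type":"number"}},"required":["steps"]}

```bash
mkdir -p pics
cat > h.py <<'E'
import numpy as np, cv2
from bench import bot
def snap(name,fn):
    c=bot.get_calibration(name); im=bot.grab_frame(name); cv2.imwrite(f'pics/{fn}.png',im); np.save(f'pics/{fn}.npy',c,allow_pickle=True); return im
def load(fn): return np.load(f'pics/{fn}.npy',allow_pickle=True).item()
def px2w(c,uv,z):
    K=np.array([[c['fx'],0,c['cx']],[0,c['fy'],c['cy']],[0,0,1.]])
    n=cv2.undistortPoints(np.array(uv,float).reshape(-1,1,2),K,np.array([c['k1'],0,0,0.])).reshape(-1,2)
    T=np.array(c['world_from_camera']); d=np.c_[n[:,0],-n[:,1],-np.ones(len(n))]@T[:3,:3].T; o=T[:3,3]
    return o+d*((z-o[2])/d[:,2])[:,None]
def w2px(c,P):
    T=np.array(c['world_from_camera']); p=(np.array(P,float)-T[:3,3])@T[:3,:3]
    x=p[:,0]/-p[:,2]; y=-p[:,1]/-p[:,2]; s=1+c['k1']*(x*x+y*y)
    return np.c_[c['fx']*x*s+c['cx'],c['fy']*y*s+c['cy']]
E
python3 -c "
from h import *
snap('top','top0');snap('scene','sc0')
print(bot.get_state()); print(load('top0'))"
```

```text
{'time': 0.1, 'joint_pos': array([-1.18139885e+00,  3.53603392e-01,  1.63404798e+00,  3.13795898e-05,
        1.15519911e+00, -2.40179588e-03]), 'joint_velocities': array([ 0.00113622, -0.0009276 , -0.00374782,  0.00063792,  0.00028342,
       -0.00039967]), 'tau': array([-9.29809539e-04, -6.06360698e+01, -3.42820001e+01, -8.75518452e-06,
        4.00184275e-03, -1.46011843e-05]), 'ee_pos': array([ 0.23849513, -0.57721938,  0.20772651]), 'tcp_rot': array([-3.62805366e-04,  8.31215882e-01, -5.55949423e-01, -5.13918820e-04]), 'force': array([ 0.16808935, -1.02278895, -1.01201645]), 'torque': array([ 0.03048342, -0.02261773, -0.03968678]), 'finger_gap': 0.08516948031421967}
{'fx': 591.641533480112, 'fy': 591.641533480112, 'cx': 305.44442363710505, 'cy': 243.05916445387643, 'k1': -0.1310853236320509, 'world_from_camera': array([[-2.14311609e-02,  9.95037259e-01, -9.71676859e-02,
         4.27731358e-01],
       [-9.99768668e-01, -2.15066798e-02,  2.70207225e-04,
         4.92270907e-02],
       [-1.82088806e-03,  9.71509988e-02,  9.95267988e-01,
         1.19718362e+00],
       [ 0.00000000e+00,  0.00000000e+00,  0.00000000e+00,
         1.00000000e+00]])}
```

View pics/top0.png

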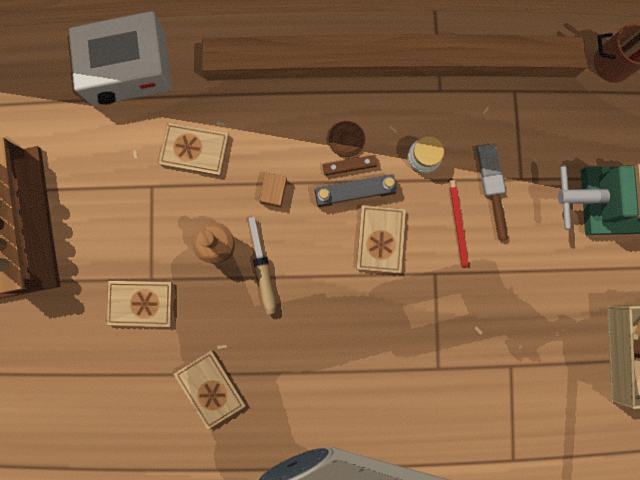

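View pics/sc0.png

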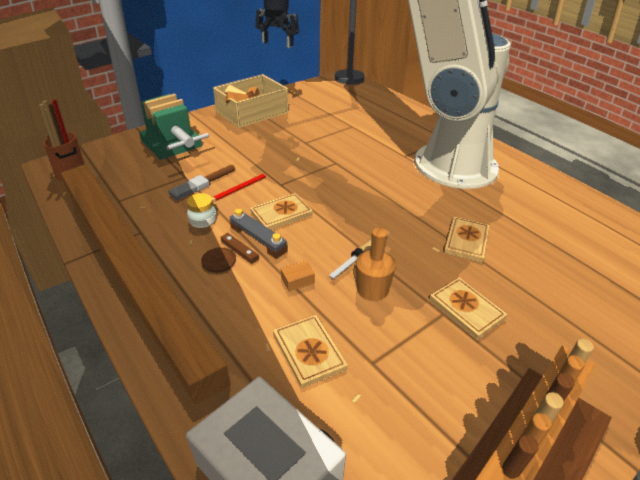

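Four panel-like boards appear in the top picture: (194,149), (140,304), (210,390) and (382,240). Image right is −y, the robot's right, so (382,240) is the one, and it lies just before the bridge at (356,190). I'll confirm it in an enlarged crop.

```bash
python3 -c "
from h import *
im=cv2.imread('pics/top0.png')[120:290,290:490]
cv2.imwrite('pics/crop0.png',cv2.resize(im,None,fx=3.5,fy=3.5,interpolation=cv2.INTER_CUBIC))"
```

```text
(no output)
```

View pics/crop0.png

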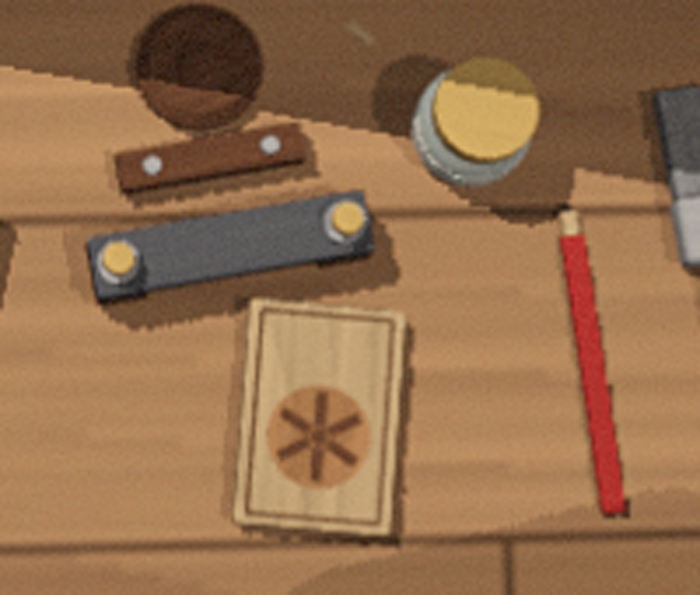

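```bash
cat > m.py <<'E'
from h import *
c=load('top0')
f=lambda p,z:px2w(c,(np.array(p,float)+.5)/3.5-.5+[290,120],z)[:,:2]
def rep(n,p,z):
    w=f(p,z); a=w[0]-w[3] ; b=w[1]-w[2]; l=w[0]-w[1]; l2=w[3]-w[2]
    print(n,'ctr',w.mean(0).round(4),'lens',[round(np.linalg.norm(v)*1e3,1) for v in(a,b,l,l2)],'yaw x',[round(np.arctan2(v[1],v[0]),3) for v in (a,b)],'yaw from y',[round(np.arctan2(-v[0],v[1]),3) for v in(l,l2)]);return w
rep('panel',[(251,299),(408,313),(392,536),(235,523)],.016)
rep('bar',[(87,241),(364,192),(374,250),(100,301)],.034)
rep('stop',[(115,155),(300,125),(308,158),(122,192)],.016)
s=f([(120,258),(348,216)],.05); l=s[0]-s[1]; print('screws',s,s.mean(0),np.arctan2(-l[0],l[1]),np.linalg.norm(l))
print(f([(460,120)],.03),f([(590,370)],.008))
s=bot.get_state();from scipy.spatial.transform import Rotation as R
print(s['ee_pos'],R.from_quat(np.roll(s['tcp_rot'],-1)).as_matrix().round(3))
E
python3 m.py
```

```text
panel ctr [ 0.5483 -0.1044] lens [np.float64(129.8), np.float64(129.5), np.float64(91.4), np.float64(90.4)] yaw x [np.float64(-0.101), np.float64(-0.109)] yaw from y [np.float64(-0.109), np.float64(-0.105)]
bar ctr [ 0.6458 -0.054 ] lens [np.float64(35.4), np.float64(34.2), np.float64(161.5), np.float64(159.5)] yaw x [np.float64(0.187), np.float64(0.129)] yaw from y [np.float64(0.158), np.float64(0.166)]
stop ctr [ 0.7017 -0.0455] lens [np.float64(22.3), np.float64(20.2), np.float64(109.7), np.float64(110.5)] yaw x [np.float64(0.158), np.float64(0.197)] yaw from y [np.float64(0.145), np.float64(0.165)]
screws [[ 0.63711564  0.01047448]
 [ 0.65862605 -0.11890683]] [ 0.64787085 -0.05421617] 0.1647490285049193 0.13115723945487592
[[ 0.71816516 -0.18938539]] [[ 0.57341478 -0.26390444]]
[ 0.23849513 -0.57721938  0.20772651] [[ 0.382 -0.924 -0.   ]
 [-0.924 -0.382  0.001]
 [-0.001 -0.    -1.   ]]
```

Confirmed: the crop shows the panel with front corners at (251,299) and (408,313), and the bridge and stop beyond. All measured sizes agree with those given. Bridge is at (0.647,−0.054) with yaw 0.162. Panel in the bridge frame is at (−105,−34) mm and −0.27 rad. The plan has two pushes:
1. A flush two-finger push on the right side, along an arc, to centre and square the panel.
2. A push on the tail.

```bash
cat >> h.py <<'E'
from scipy.spatial.transform import Rotation as R
def plan(T):
    s=bot.get_state(); M=R.from_quat(np.roll(s['tcp_rot'],-1)).as_matrix(); a0=np.arctan2(M[1,0],M[0,0])
    print('t',s['time'],'pos',(s['ee_pos']*1e3).round(1),'ang',a0.round(3),'F',s['force'].round(1),'gap',s['finger_gap'].round(4),'q6',s['joint_pos'].round(2))
    for x,y,z,a in T:
        print(((M.T@(np.array([x,y,z])-s['ee_pos']*1e3))).round(1),'yaw',round(-((a-a0+np.pi)%(2*np.pi)-np.pi),3))
E
python3 -c "
from h import *
plan([(545.3,-179.5,100,-.107)])"
```

```text
Traceback (most recent call last):
  File "h.py", line 18, in plan
    print('t',s['time'],'pos',(s['ee_pos']*1e3).round(1),'ang',a0.round(3),'F',s['force'].round(1),'gap',s['finger_gap'].round(4),'q6',s['joint_pos'].round(2))
                                                                                                         ^^^^^^^^^^^^^^^^^^^^^
AttributeError: 'float' object has no attribute 'round'
```

```bash
sed -i "s/s\['finger_gap'\].round(4)/round(s['finger_gap'],4)/" h.py
python3 -c "
from h import *
plan([(545.3,-179.5,100,-.107)])"
```

```text
t 0.1 pos [ 238.5 -577.2  207.7] ang -1.179 F [ 0.2 -1.  -1. ] gap 0.0852 q6 [-1.18  0.35  1.63  0.    1.16 -0.  ]
[-250.3 -435.4  108.1] yaw -1.072
```

Emit:
carry_out --steps '[{"grip": 0, "dp": [-20, -35, 8], "yaw": -0.1}, {"grip": 0, "dp": [-40, -70, 16], "yaw": -0.2}, {"grip": 0, "dp": [-60, -105, 25], "yaw": -0.3}, {"grip": 0, "dp": [-80, -140, 33], "yaw": -0.4}, {"grip": 0, "dp": [-100, -175, 42], "yaw": -0.5}, {"grip": 0, "dp": [-120, -210, 50], "yaw": -0.6}, {"grip": 0, "dp": [-140, -245, 60], "yaw": -0.7}, {"grip": 0, "dp": [-160, -280, 68], "yaw": -0.8}, {"grip": 0, "dp": [-180, -315, 76], "yaw": -0.9}, {"grip": 0, "dp": [-200, -350, 85], "yaw": -1.0}, {"grip": 0, "dp": [-220, -385, 95], "yaw": -1.072}, {"grip": 0, "dp": [-240, -420, 104], "yaw": -1.072}, {"grip": 0, "dp": [-250.3, -435.4, 108], "yaw": -1.072}, {"grip": 0, "dp": [-250.3, -435.4, 108], "yaw": -1.072}, {"grip": 0, "dp": [-250.3, -435.4, 108], "yaw": -1.072}, {"grip": 0, "dp": [-250.3, -435.4, 108], "yaw": -1.072}]'

```text
time: 1.43
ee_pos: [0.545, -0.1804, 0.1003]
tcp_rot: [0.0, 0.999, -0.053, -0.0]
force: [1.0, 0.2, -0.7]
finger_gap: 0.0432
```

```bash
python3 -c "
from h import *
snap('wrist','w1')
plan([(545.3,-179.5,30,-.107),(545.3,-179.5,5,-.107)])"
```

```text
t 1.4833 pos [ 544.9 -180.9  100.5] ang -0.108 F [ 0.2 -0.7 -0.4] gap 0.0427 q6 [-0.32  0.4   1.84 -0.    0.91 -0.22]
[ 0.3 -1.4 70.5] yaw -0.001
[ 0.3 -1.4 95.5] yaw -0.001
```

View pics/w1.png

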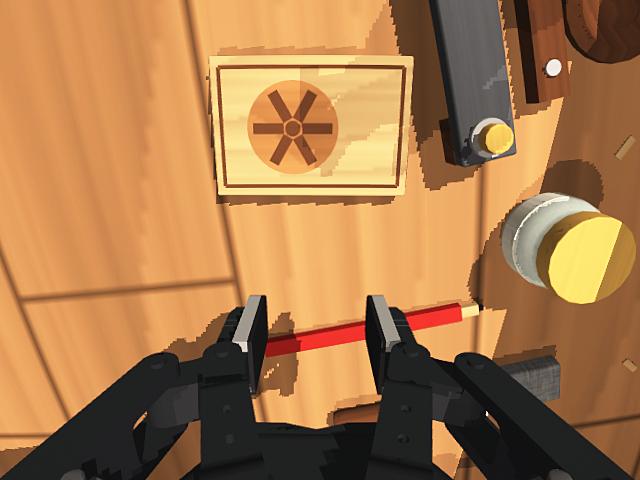

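The wrist view shows the panel square to the tool at (209..413, 57..195), and the fingers stand clear to its right. I'll cross-check the panel's pose, then go down.

```bash
python3 -c "
from h import *
c=load('w1')
w=px2w(c,[(413,57),(406,190),(218,188),(210,57)],.016)[:,:2];print(w.round(4),w.mean(0),[np.linalg.norm(w[i]-w[i-1]).round(4) for i in range(4)])
d=w[0]-w[3];e=w[1]-w[2];print(np.arctan2(d[1],d[0]),np.arctan2(e[1],e[0]))
s=px2w(c,[(499,138)],.05);print(s)"
```

```text
[[ 0.6175 -0.0683]
 [ 0.6096 -0.1526]
 [ 0.481  -0.1372]
 [ 0.4909 -0.0544]] [ 0.54974184 -0.10312061] [np.float64(0.1274), np.float64(0.0847), np.float64(0.1296), np.float64(0.0833)]
-0.1087493647302409 -0.118933486085799
[[ 0.65728759 -0.12031413  0.05      ]]
```

Emit:
carry_out --steps '[{"grip": 0, "dp": [0, -1, 30], "yaw": 0}, {"grip": 0, "dp": [0, -1, 60], "yaw": 0}, {"grip": 0, "dp": [0, -1, 80], "yaw": 0}, {"grip": 0, "dp": [0, -1, 90], "yaw": 0}, {"grip": 0, "dp": [0, -1, 94], "yaw": 0}, {"grip": 0, "dp": [0, -1, 94], "yaw": 0}, {"grip": 0, "dp": [0, -1, 94], "yaw": 0}]'

```text
time: 2.07
ee_pos: [0.5462, -0.1798, 0.0074]
tcp_rot: [0.0, 0.999, -0.054, 0.001]
force: [-0.3, -0.8, 1.0]
finger_gap: 0.0428
```

```bash
python3 -c "
from h import *
T=[]
for k in range(13):
    f=k/12; a=-.107+.269*f; c=np.array([548.3,-104.4])*(1-f)+np.array([542.9,-71.])*f
    p=c+5*np.array([np.cos(a),np.sin(a)])-56*np.array([-np.sin(a),np.cos(a)]); T.append((*p,6,a))
plan(T)"
```

```text
t 2.0667 pos [ 546.2 -179.8    7.4] ang -0.108 F [-0.3 -0.8  1. ] gap 0.0428 q6 [-0.32  0.54  1.88 -0.    0.72 -0.21]
[ -1.  -19.2   1.4] yaw -0.001
[ -0.4 -22.    1.4] yaw -0.023
[  0.1 -24.9   1.4] yaw -0.046
[  0.6 -27.8   1.4] yaw -0.068
[  1.1 -30.7   1.4] yaw -0.09
[  1.5 -33.7   1.4] yaw -0.113
[  2.  -36.7   1.4] yaw -0.135
[  2.5 -39.7   1.4] yaw -0.158
[  3.  -42.7   1.4] yaw -0.18
[  3.4 -45.8   1.4] yaw -0.203
[  3.9 -48.9   1.4] yaw -0.225
[  4.4 -52.    1.4] yaw -0.247
[  4.8 -55.2   1.4] yaw -0.27
```

Emit:
carry_out --steps '[{"grip": 0, "dp": [0, -8, 0], "yaw": 0}, {"grip": 0, "dp": [-0.5, -14, 0], "yaw": 0}, {"grip": 0, "dp": [-1, -19, 0], "yaw": 0}, {"grip": 0, "dp": [-0.4, -22, 0], "yaw": -0.023}, {"grip": 0, "dp": [0.1, -25, 0], "yaw": -0.046}, {"grip": 0, "dp": [0.6, -28, 0], "yaw": -0.068}, {"grip": 0, "dp": [1.1, -31, 0], "yaw": -0.09}, {"grip": 0, "dp": [1.5, -34, 0], "yaw": -0.113}, {"grip": 0, "dp": [2, -37, 0], "yaw": -0.135}, {"grip": 0, "dp": [2.5, -40, 0], "yaw": -0.158}, {"grip": 0, "dp": [3, -43, 0], "yaw": -0.18}, {"grip": 0, "dp": [3.4, -46, 0], "yaw": -0.203}, {"grip": 0, "dp": [3.9, -49, 0], "yaw": -0.225}, {"grip": 0, "dp": [4.4, -52, 0], "yaw": -0.247}, {"grip": 0, "dp": [4.8, -55, 0], "yaw": -0.27}, {"grip": 0, "dp": [4.8, -55, 0], "yaw": -0.27}, {"grip": 0, "dp": [4.8, -55, 0], "yaw": -0.27}]'

```text
time: 3.48
ee_pos: [0.5563, -0.1247, 0.0064]
tcp_rot: [0.0, 0.997, 0.082, 0.0]
force: [0.1, -1.0, -0.1]
finger_gap: 0.0422
```

```bash
python3 -c "
from h import *
im=snap('wrist','w2'); t=snap('top','top2')
plan([])
t=cv2.resize(t[120:290,290:490],None,fx=2.8,fy=2.8,interpolation=cv2.INTER_CUBIC)
cv2.imwrite('pics/c2.png',t)"
```

```text
t 3.5833 pos [ 556.2 -124.9    6.4] ang 0.163 F [-0.2  0.   0.9] gap 0.0428 q6 [-0.22  0.53  1.89 -0.    0.72 -0.39]
```

View pics/w2.png

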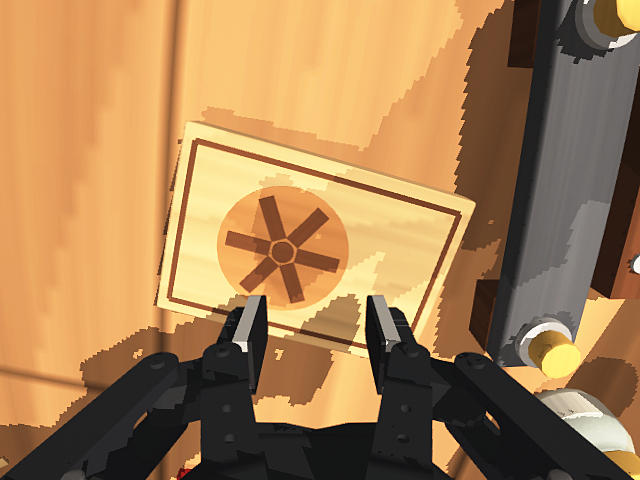

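The panel looks turned relative to the tool, at about (160–475, 122–355), so it may not have turned at all. Measuring.

```bash
python3 -c "
from h import *
c=load('w2')
w=px2w(c,[(474,203),(189,122),(158,304)],.016)[:,:2];print(w.round(4),np.linalg.norm(w[0]-w[1]),np.linalg.norm(w[2]-w[1]))
d=w[0]-w[1];print('yaw',np.arctan2(d[1],d[0]),'ctr',(w[0]+w[2])/2)
T=np.array(c['world_from_camera']);print(T.round(3))"
```

```text
[[ 0.6165 -0.0675]
 [ 0.4914 -0.0537]
 [ 0.4811 -0.1398]] 0.1258743580739168 0.08679123286951523
yaw -0.11018057306551829 ctr [ 0.54877587 -0.10368154]
[[ 0.987 -0.153 -0.051  0.542]
 [ 0.161  0.937  0.309 -0.045]
 [ 0.001 -0.313  0.95   0.171]
 [ 0.     0.     0.     1.   ]]
```

View pics/c2.png

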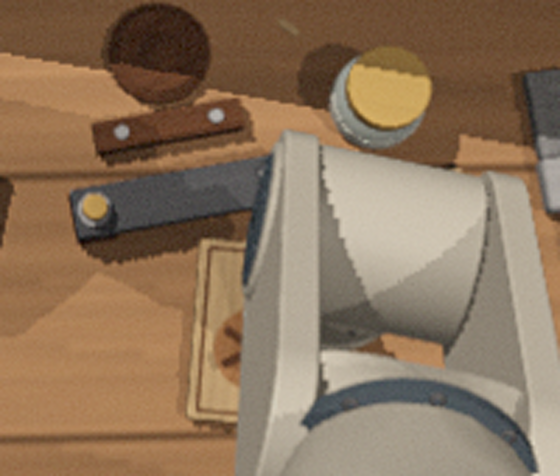

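The panel has not moved (centre (0.549,−0.104), yaw −0.11). The half-open tips stand well behind the TCP and passed over it without touching. I'll estimate the true tip height from the known 42.8 mm gap in the image.

```bash
python3 -c "
from h import *
c=load('w2');print(c['fx'],c['cx'],c['cy'],c['k1'])
s=bot.get_state()
M=R.from_quat(np.roll(s['tcp_rot'],-1)).as_matrix()
for z in (.006,.012,.018,.024,.03):
    P=[s['ee_pos']+M@[sx*.0214,sy*.011,s['ee_pos'][2]-z] for sx in(-1,1) for sy in(-1,1)]
    print(z,w2px(c,P).round(0).tolist())
im=cv2.imread('pics/w2.png')[270:420,210:430]
cv2.imwrite('pics/c3.png',cv2.resize(im,None,fx=3.5,fy=3.5))"
```

```text
366.24965973762744 316.04004686177836 239.26572480693653 -0.06777787492817379
0.006 [[273.0, 270.0], [275.0, 310.0], [361.0, 270.0], [359.0, 310.0]]
0.012 [[272.0, 275.0], [274.0, 316.0], [362.0, 275.0], [360.0, 316.0]]
0.018 [[270.0, 280.0], [272.0, 322.0], [364.0, 280.0], [362.0, 322.0]]
0.024 [[269.0, 286.0], [271.0, 329.0], [365.0, 286.0], [363.0, 329.0]]
0.03 [[267.0, 292.0], [269.0, 336.0], [367.0, 292.0], [365.0, 336.0]]
```

View pics/c3.png

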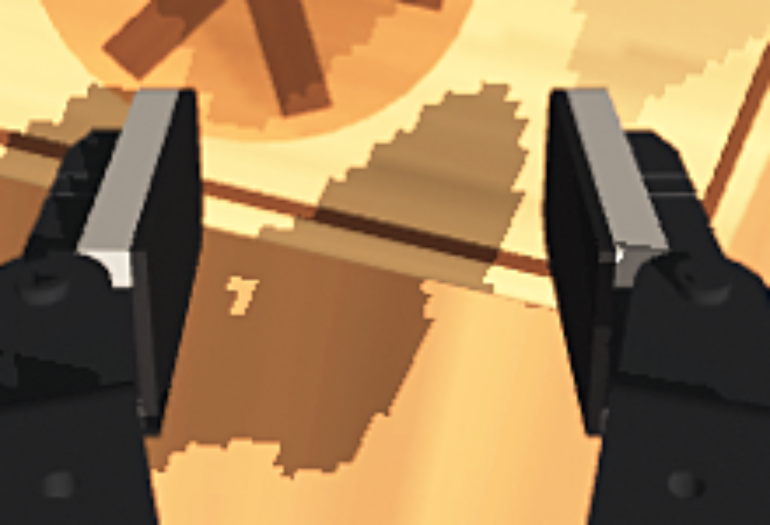

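The pad tips in the crop, (264,296) and (267,339) in full-picture pixels, fit a tip height of about 34 mm, i.e. some 27 mm behind the TCP. I'll back off at this height and then lower in small steps, watching the force.

```bash
python3 -c "
from h import *
plan([(544.6,-186,6.4,-.107),(544.6,-186,-10,-.107)])"
```

```text
t 3.5833 pos [ 556.2 -124.9    6.4] ang 0.163 F [-0.2  0.   0.9] gap 0.0428 q6 [-0.22  0.53  1.89 -0.    0.72 -0.39]
[-21.4  58.4   0. ] yaw 0.27
[-21.4  58.4  16.4] yaw 0.27
```

Emit:
carry_out --steps '[{"grip": 0, "dp": [-7, 20, 0], "yaw": 0.09}, {"grip": 0, "dp": [-14, 40, 0], "yaw": 0.18}, {"grip": 0, "dp": [-21.4, 58, 0], "yaw": 0.27}, {"grip": 0, "dp": [-21.4, 58, 0], "yaw": 0.27}, {"grip": 0, "dp": [-21.4, 58, 3], "yaw": 0.27}, {"grip": 0, "dp": [-21.4, 58, 6], "yaw": 0.27}, {"grip": 0, "dp": [-21.4, 58, 8], "yaw": 0.27}, {"grip": 0, "dp": [-21.4, 58, 8], "yaw": 0.27}]'

```text
time: 4.25
ee_pos: [0.5442, -0.1847, -0.0023]
tcp_rot: [-0.0, 0.999, -0.053, -0.001]
force: [0.0, -0.2, 0.7]
finger_gap: 0.0426
```

```bash
python3 -c "
from h import *
snap('wrist','w4'); plan([])
im=cv2.imread('pics/w4.png')[250:450,180:450]
cv2.imwrite('pics/c4.png',cv2.resize(im,None,fx=2.8,fy=2.8))"
```

```text
t 4.3 pos [ 544.3 -184.8   -2.1] ang -0.106 F [-0.2  0.1  0.7] gap 0.0429 q6 [-0.33  0.55  1.88  0.    0.71 -0.22]
```

View pics/c4.png

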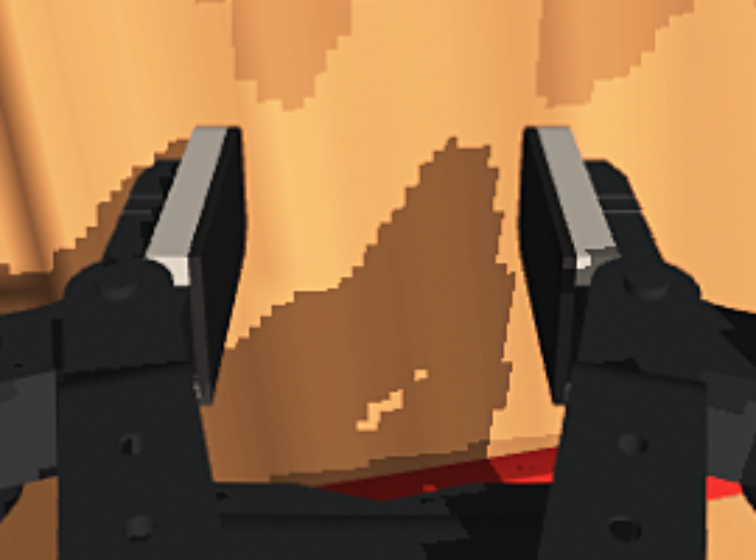

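Still no contact at TCP −2 mm; the tips at (240,127) and (525,127) in the crop float above their shadows. Lowering further, carefully.

Emit:
carry_out --steps '[{"grip": 0, "dp": [0, 0, 3], "yaw": 0}, {"grip": 0, "dp": [0, 0, 6], "yaw": 0}, {"grip": 0, "dp": [0, 0, 8], "yaw": 0}, {"grip": 0, "dp": [0, 0, 8], "yaw": 0}]'

```text
time: 4.63
ee_pos: [0.5442, -0.1853, -0.0102]
tcp_rot: [-0.0, 0.999, -0.053, -0.0]
force: [-0.5, -0.6, 0.1]
finger_gap: 0.0424
```

Emit:
carry_out --steps '[{"grip": 0, "dp": [0, 0, 2], "yaw": 0}, {"grip": 0, "dp": [0, 0, 4], "yaw": 0}, {"grip": 0, "dp": [0, 0, 4], "yaw": 0}]'

```text
time: 4.88
ee_pos: [0.5443, -0.1855, -0.014]
tcp_rot: [-0.0, 0.999, -0.053, -0.0]
force: [-0.1, -0.2, 0.3]
finger_gap: 0.0424
```

Emit:
carry_out --steps '[{"grip": 0, "dp": [0, 0, 1], "yaw": 0}, {"grip": 0, "dp": [0, 0, 3], "yaw": 0}, {"grip": 0, "dp": [0, 0, 3], "yaw": 0}]'

```text
time: 5.13
ee_pos: [0.5444, -0.1856, -0.0169]
tcp_rot: [-0.0, 0.999, -0.054, -0.0]
force: [-0.3, 0.7, -0.4]
finger_gap: 0.0425
```

```bash
python3 -c "
from h import *
im=snap('wrist','w5'); c=load('w5')
T=[]
for k in range(13):
    f=k/12; a=-.107+.269*f; cc=np.array([548.5,-104.])*(1-f)+np.array([542.9,-71.])*f
    p=cc+5*np.array([np.cos(a),np.sin(a)])-56*np.array([-np.sin(a),np.cos(a)]); T.append((*p,-18,a))
plan(T)
cv2.imwrite('pics/c5.png',cv2.resize(im[30:450,100:520],(800,600) if 0 else (600,600)))"
```

```text
t 5.1833 pos [ 544.4 -185.6  -16.8] ang -0.107 F [-0.5 -0.9  0. ] gap 0.0424 q6 [-0.33  0.58  1.88 -0.    0.68 -0.22]
[  0.4 -25.5   1.2] yaw -0.0
[  0.9 -28.3   1.2] yaw -0.022
[  1.4 -31.2   1.2] yaw -0.045
[  1.9 -34.1   1.2] yaw -0.067
[  2.4 -36.9   1.2] yaw -0.09
[  2.8 -39.9   1.2] yaw -0.112
[  3.3 -42.8   1.2] yaw -0.135
[  3.8 -45.8   1.2] yaw -0.157
[  4.2 -48.8   1.2] yaw -0.179
[  4.7 -51.8   1.2] yaw -0.202
[  5.1 -54.9   1.2] yaw -0.224
[  5.6 -58.    1.2] yaw -0.247
[  6.  -61.1   1.2] yaw -0.269
```

View pics/c5.png

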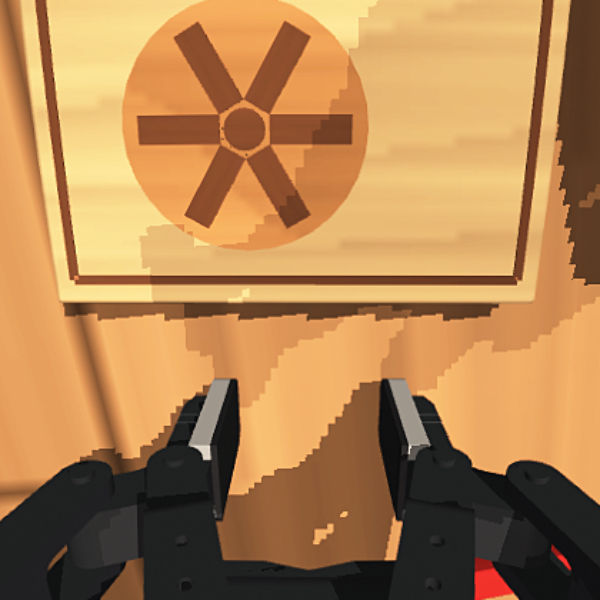

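The tips now sit at about 10 mm, in front of the panel's right edge: tips near row 380 and edge near row 300 in the crop. Repeating the arc.

Emit:
carry_out --steps '[{"grip": 0, "dp": [0, -8, 2], "yaw": 0}, {"grip": 0, "dp": [0, -16, 2], "yaw": 0}, {"grip": 0, "dp": [0.4, -22, 2], "yaw": 0}, {"grip": 0, "dp": [0.4, -25.5, 2], "yaw": 0}, {"grip": 0, "dp": [0.9, -28.3, 2], "yaw": -0.022}, {"grip": 0, "dp": [1.4, -31.2, 2], "yaw": -0.045}, {"grip": 0, "dp": [1.9, -34, 2], "yaw": -0.067}, {"grip": 0, "dp": [2.4, -37, 2], "yaw": -0.09}, {"grip": 0, "dp": [2.8, -40, 2], "yaw": -0.112}, {"grip": 0, "dp": [3.3, -43, 2], "yaw": -0.135}, {"grip": 0, "dp": [3.8, -46, 2], "yaw": -0.157}, {"grip": 0, "dp": [4.2, -49, 2], "yaw": -0.179}, {"grip": 0, "dp": [4.7, -52, 2], "yaw": -0.202}, {"grip": 0, "dp": [5.1, -55, 2], "yaw": -0.224}, {"grip": 0, "dp": [5.6, -58, 2], "yaw": -0.247}, {"grip": 0, "dp": [6, -61, 2], "yaw": -0.269}, {"grip": 0, "dp": [6, -61, 2], "yaw": -0.269}, {"grip": 0, "dp": [6, -61, 2], "yaw": -0.269}]'

```text
time: 6.68
ee_pos: [0.5568, -0.1252, -0.0187]
tcp_rot: [-0.0, 0.997, 0.081, -0.0]
force: [-0.4, 0.2, 0.4]
finger_gap: 0.0427
```

```bash
python3 -c "
from h import *
im=snap('wrist','w6'); snap('top','top6'); plan([])
c=load('w6')
# predicted panel outline (target pose) for comparison
a=.162;ct=np.array([.5429,-.071]);ex=np.array([np.cos(a),np.sin(a)]);ey=np.array([-ex[1],ex[0]])
P=[[*(ct+sx*.065*ex+sy*.045*ey),.016] for sx,sy in((1,1),(1,-1),(-1,-1),(-1,1))]
print(w2px(c,P).round(0).tolist())"
```

```text
t 6.7833 pos [ 556.8 -125.5  -18.7] ang 0.162 F [-0.3 -0.7 -0.2] gap 0.0425 q6 [-0.22  0.58  1.89  0.    0.67 -0.39]
[[498.0, 61.0], [466.0, 304.0], [144.0, 304.0], [108.0, 62.0]]
```

View pics/w6.png

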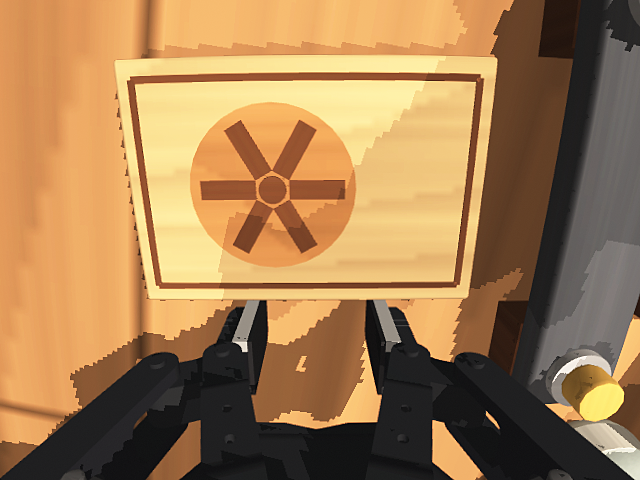

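The panel is now square to the tool and centred, within about 2 mm of the target. Next I'll back away sideways, lift, swing round behind the tail and look at the alignment numbers.

```bash
cat >> h.py <<'E'
B=np.array([.647,-.054]); a=.162; bx=np.array([np.cos(a),np.sin(a)]); by=np.array([-bx[1],bx[0]])
def tb(w): return np.c_[(w[:,:2]-B)@bx,(w[:,:2]-B)@by]*1e3
def fb(x,y,z,ang): p=(B*1e3+x*bx+y*by); return (*p,z,ang)
E
python3 -c "
from h import *
c=load('w6')
w=px2w(c,[(497,57),(466,299),(147,299),(116,59)],.016);print(tb(w).round(1),tb(w).mean(0))
print('screw',tb(px2w(c,[(595,392)],.05)))
plan([fb(-92,-80,-18.7,.162),fb(-92,-90,50,.162),fb(-195,-60,50,a-np.pi/2),fb(-195,1,50,a-np.pi/2)])"
```

```text
[[ -40.9   46.1]
 [ -40.8  -42.8]
 [-169.1  -42.8]
 [-167.6   45.8]] [-104.6036612     1.59531255]
screw [[ -5.17144683 -61.68201391]]
t 6.7833 pos [ 556.8 -125.5  -18.7] ang 0.162 F [-0.3 -0.7 -0.2] gap 0.0425 q6 [-0.22  0.58  1.89  0.    0.67 -0.39]
[ 8.6 24.  -0. ] yaw -0.0
[  8.5  34.  -68.7] yaw -0.0
[-94.5   4.  -68.7] yaw 1.571
[-94.5 -57.  -68.7] yaw 1.571
```

Emit:
carry_out --steps '[{"grip": 0, "dp": [0, 8, 0], "yaw": 0}, {"grip": 0, "dp": [0, 24, 0], "yaw": 0}, {"grip": 0, "dp": [0, 30, -30], "yaw": 0}, {"grip": 0, "dp": [0, 30, -69], "yaw": 0.05}, {"grip": 0, "dp": [-10, 28, -69], "yaw": 0.17}, {"grip": 0, "dp": [-18, 25, -69], "yaw": 0.29}, {"grip": 0, "dp": [-26, 22, -69], "yaw": 0.41}, {"grip": 0, "dp": [-34, 16, -69], "yaw": 0.53}, {"grip": 0, "dp": [-42, 8, -69], "yaw": 0.65}, {"grip": 0, "dp": [-50, 0, -69], "yaw": 0.77}, {"grip": 0, "dp": [-58, -10, -69], "yaw": 0.89}, {"grip": 0, "dp": [-66, -20, -69], "yaw": 1.01}, {"grip": 0, "dp": [-74, -30, -69], "yaw": 1.13}, {"grip": 0, "dp": [-82, -40, -69], "yaw": 1.25}, {"grip": 0, "dp": [-90, -50, -69], "yaw": 1.37}, {"grip": 0, "dp": [-94.5, -57, -69], "yaw": 1.49}, {"grip": 0, "dp": [-94.5, -57, -69], "yaw": 1.571}, {"grip": 0, "dp": [-94.5, -57, -69], "yaw": 1.571}, {"grip": 0, "dp": [-94.5, -57, -69], "yaw": 1.571}]'

```text
time: 8.37
ee_pos: [0.4549, -0.085, 0.0505]
tcp_rot: [-0.0, 0.763, -0.647, 0.0]
force: [-0.4, -0.7, 0.5]
finger_gap: 0.0424
```

```bash
python3 -c "
from h import *
im=snap('wrist','w7')
plan([fb(-197,0,-18,a-np.pi/2),fb(-181,0,-18,a-np.pi/2),fb(-101,0,-18,a-np.pi/2),fb(-96,0,-18,a-np.pi/2)])"
```

```text
t 8.4167 pos [455.  -85.   50.5] ang -1.406 F [ 0.1 -0.1 -0.7] gap 0.0421 q6 [-0.19  0.34  2.1  -0.    0.7   1.22]
[ 0.3  2.5 68.5] yaw 0.003
[  0.4 -13.5  68.5] yaw 0.003
[  0.6 -93.5  68.6] yaw 0.003
[  0.6 -98.5  68.6] yaw 0.003
```

View pics/w7.png

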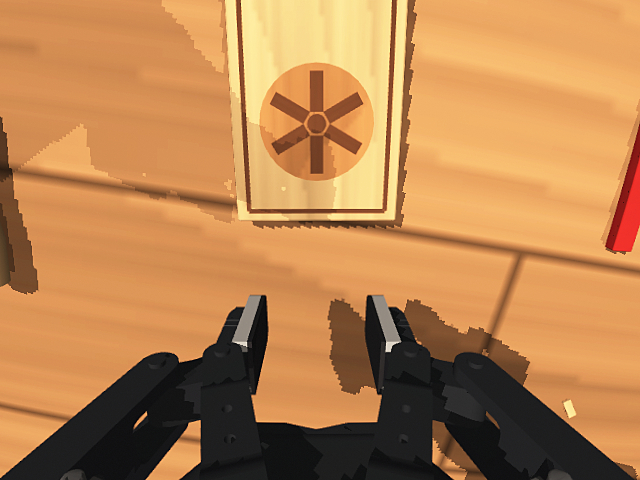

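The panel's tail edge at (237..402, ~220) is square to the fingers and centred between them. Lowering behind the tail and pushing straight in, stopping about 5 mm short of the stop.

Emit:
carry_out --steps '[{"grip": 0, "dp": [0, 2.5, 30], "yaw": 0.003}, {"grip": 0, "dp": [0, 2.5, 55], "yaw": 0.003}, {"grip": 0, "dp": [0, 2.5, 65], "yaw": 0.003}, {"grip": 0, "dp": [0, 2.5, 69], "yaw": 0.003}, {"grip": 0, "dp": [0, 2.5, 69], "yaw": 0.003}, {"grip": 0, "dp": [0, -5, 69], "yaw": 0.003}, {"grip": 0, "dp": [0, -9, 69], "yaw": 0.003}, {"grip": 0, "dp": [0, -13, 69], "yaw": 0.003}, {"grip": 0, "dp": [0, -17, 69], "yaw": 0.003}, {"grip": 0, "dp": [0, -21, 69], "yaw": 0.003}, {"grip": 0, "dp": [0, -25, 69], "yaw": 0.003}, {"grip": 0, "dp": [0, -29, 69], "yaw": 0.003}, {"grip": 0, "dp": [0, -33, 69], "yaw": 0.003}, {"grip": 0, "dp": [0, -37, 69], "yaw": 0.003}, {"grip": 0, "dp": [0, -41, 69], "yaw": 0.003}, {"grip": 0, "dp": [0, -45, 69], "yaw": 0.003}, {"grip": 0, "dp": [0, -49, 69], "yaw": 0.003}, {"grip": 0, "dp": [0, -53, 69], "yaw": 0.003}, {"grip": 0, "dp": [0, -53, 69], "yaw": 0.003}]'

```text
time: 10.0
ee_pos: [0.5081, -0.076, -0.0185]
tcp_rot: [-0.0, 0.761, -0.649, 0.001]
force: [-0.0, -0.1, -0.0]
finger_gap: 0.0429
```

```bash
python3 -c "
from h import *
im=snap('wrist','w8');c=load('w8')
plan([fb(-101,0,-18,a-np.pi/2),fb(-96,0,-18,a-np.pi/2)])
# tail line + side edges: pale mask
hsv=cv2.cvtColor(im,cv2.COLOR_BGR2HSV)
P=[[*(B+x*bx+y*by),.016] for x,y in((-115.5,45),(-115.5,-45),(-60,45),(-60,-45))];
P=[[*(B+(x*bx+y*by)/1e3),.016] for x,y in((-117,45),(-117,-45),(-40,45),(-40,-45))];q=w2px(c,P);print(q.round(0).tolist())
for r in (int(q[0,1]-30),int(q[0,1]-70)):
    print(r,[tuple(int(v) for v in im[r,k]) for k in range(int(q[0,0])-18,int(q[0,0])+6,3)])
    print(r,[tuple(int(v) for v in im[r,k]) for k in range(int(q[1,0])-6,int(q[1,0])+18,3)])"
```

```text
t 10.05 pos [507.6 -76.  -18.6] ang -1.412 F [-0.6  0.5  0.1] gap 0.0428 q6 [-0.15  0.52  2.02  0.    0.6   1.26]
[  0.6 -40.1  -0.5] yaw -0.003
[  0.6 -45.1  -0.5] yaw -0.003
[[204.0, 272.0], [436.0, 271.0], [183.0, 56.0], [456.0, 55.0]]
242 [(84, 141, 214), (84, 141, 213), (81, 141, 214), (83, 143, 213), (79, 140, 212), (106, 171, 220), (109, 174, 224), (109, 173, 224)]
242 [(151, 229, 252), (120, 192, 241), (51, 89, 137), (84, 146, 222), (105, 177, 241), (105, 177, 241), (103, 175, 241), (104, 176, 241)]
202 [(86, 145, 217), (85, 145, 217), (84, 144, 216), (101, 164, 224), (110, 177, 228), (114, 181, 230), (113, 182, 230), (112, 180, 230)]
202 [(151, 228, 252), (154, 231, 253), (149, 230, 254), (48, 81, 128), (50, 83, 131), (106, 176, 244), (100, 167, 235), (99, 167, 235)]
```

The edge pixels give the panel at y ≈ +1.4 mm and about square. Its front is already under the bar and there's no resistance. Continuing to just short of the stop.

Emit:
carry_out --steps '[{"grip": 0, "dp": [0, -4, 0], "yaw": -0.003}, {"grip": 0, "dp": [0, -8, 0], "yaw": -0.003}, {"grip": 0, "dp": [0, -12, 0], "yaw": -0.003}, {"grip": 0, "dp": [0, -16, 0], "yaw": -0.003}, {"grip": 0, "dp": [0, -20, 0], "yaw": -0.003}, {"grip": 0, "dp": [0, -24, 0], "yaw": -0.003}, {"grip": 0, "dp": [0, -28, 0], "yaw": -0.003}, {"grip": 0, "dp": [0, -32, 0], "yaw": -0.003}, {"grip": 0, "dp": [0, -36, 0], "yaw": -0.003}, {"grip": 0, "dp": [0, -38, 0], "yaw": -0.003}, {"grip": 0, "dp": [0, -40, 0], "yaw": -0.003}, {"grip": 0, "dp": [0, -40, 0], "yaw": -0.003}]'

```text
time: 11.05
ee_pos: [0.5469, -0.0697, -0.0186]
tcp_rot: [-0.0, 0.762, -0.648, 0.0]
force: [-0.3, -0.7, -0.2]
finger_gap: 0.0424
```

Emit:
carry_out --steps '[{"grip": 0, "dp": [0, -1, 0], "yaw": 0}, {"grip": 0, "dp": [0, -2, 0], "yaw": 0}, {"grip": 0, "dp": [0, -2, 0], "yaw": 0}]'

```text
time: 11.3
ee_pos: [0.5484, -0.0694, -0.0186]
tcp_rot: [-0.0, 0.762, -0.648, 0.0]
force: [-0.4, 0.2, 0.4]
finger_gap: 0.0423
```

Emit:
carry_out --steps '[{"grip": 0, "dp": [0, -1, 0], "yaw": 0}, {"grip": 0, "dp": [0, -2, 0], "yaw": 0}, {"grip": 0, "dp": [0, -2, 0], "yaw": 0}]'

```text
time: 11.55
ee_pos: [0.5506, -0.0691, -0.0186]
tcp_rot: [-0.0, 0.762, -0.648, 0.0]
force: [0.2, -0.1, -0.2]
finger_gap: 0.0427
```

Emit:
carry_out --steps '[{"grip": 0, "dp": [0, -1, 0], "yaw": 0}, {"grip": 0, "dp": [0, -1.5, 0], "yaw": 0}, {"grip": 0, "dp": [0, -1.5, 0], "yaw": 0}]'

```text
time: 11.8
ee_pos: [0.552, -0.0688, -0.0186]
tcp_rot: [-0.0, 0.762, -0.648, 0.0]
force: [-0.2, -0.1, -0.3]
finger_gap: 0.0425
```

Emit:
carry_out --steps '[{"grip": 0, "dp": [0, -1, 0], "yaw": 0}, {"grip": 0, "dp": [0, -1.5, 0], "yaw": 0}, {"grip": 0, "dp": [0, -1.5, 0], "yaw": 0}]'

```text
time: 12.05
ee_pos: [0.5528, -0.0686, -0.0187]
tcp_rot: [0.0, 0.762, -0.648, -0.0]
force: [-3.1, -0.3, 1.1]
finger_gap: 0.0426
```

Emit:
carry_out --steps '[{"grip": 0, "dp": [0, -1, 0], "yaw": 0}, {"grip": 0, "dp": [0, -1, 0], "yaw": 0}]'

```text
time: 12.22
ee_pos: [0.5528, -0.0684, -0.0188]
tcp_rot: [0.001, 0.762, -0.648, -0.001]
force: [-6.1, -0.6, 3.7]
finger_gap: 0.0425
```

Contact: 6 N at bridge x ≈ −95, where home should be. A little more seats the whole edge, then look.

Emit:
carry_out --steps '[{"grip": 0, "dp": [0, -1, 0], "yaw": 0}, {"grip": 0, "dp": [0, -1, 0], "yaw": 0}, {"grip": 0, "dp": [0, -1, 0], "yaw": 0}]'

```text
time: 12.47
ee_pos: [0.5528, -0.0683, -0.019]
tcp_rot: [0.001, 0.762, -0.648, -0.002]
force: [-8.9, -2.1, 6.4]
finger_gap: 0.0428
```

```bash
python3 -c "
from h import *
snap('wrist','w9');snap('scene','sc9')
s=bot.get_state();print(s['force'],s['torque']);plan([fb(-125,0,-18,a-np.pi/2)])"
```

```text
[-8.10075108 -1.60741245  5.14349326] [-0.40071327  1.31617322 -0.12896792]
t 12.5667 pos [552.8 -68.3 -18.9] ang -1.409 F [-8.1 -1.6  5.1] gap 0.0427 q6 [-0.13  0.56  1.92 -0.    0.66  1.28]
[ 1.1 29.7 -0.8] yaw -0.0
```

Emit:
carry_out --steps '[{"grip": 0, "dp": [0, 5, 0], "yaw": 0}, {"grip": 0, "dp": [0, 20, 0], "yaw": 0}, {"grip": 0, "dp": [0, 40, 0], "yaw": 0}, {"grip": 0, "dp": [0, 50, -10], "yaw": 0}, {"grip": 0, "dp": [0, 55, -45], "yaw": 0}, {"grip": 0, "dp": [0, 60, -85], "yaw": 0}, {"grip": 0, "dp": [0, 70, -125], "yaw": 0}, {"grip": 0, "dp": [20, 80, -160], "yaw": 0}, {"grip": 0, "dp": [55, 90, -170], "yaw": 0}, {"grip": 0, "dp": [95, 100, -170], "yaw": 0}, {"grip": 0, "dp": [135, 105, -170], "yaw": 0}, {"grip": 0, "dp": [175, 110, -170], "yaw": 0}, {"grip": 0, "dp": [215, 110, -170], "yaw": 0}, {"grip": 0, "dp": [255, 110, -170], "yaw": 0}, {"grip": 0, "dp": [295, 110, -170], "yaw": 0}, {"grip": 0, "dp": [295, 110, -170], "yaw": 0}, {"grip": 0, "dp": [295, 110, -170], "yaw": 0}]'

```text
time: 13.98
ee_pos: [0.4944, -0.3793, 0.1511]
tcp_rot: [-0.0, 0.761, -0.649, 0.001]
force: [0.1, 0.2, -0.9]
finger_gap: 0.0428
```

```bash
python3 -c "
from h import *
t=snap('top','top10');sc=snap('scene','sc10'); plan([])
A=cv2.resize(t[140:240,300:410],None,fx=5,fy=5,interpolation=cv2.INTER_CUBIC)
C=cv2.resize(sc[175:295,190:330],(480,411),interpolation=cv2.INTER_CUBIC)[:,:250]
D=np.zeros((500,800,3),np.uint8);D[:,:550]=A;D[:411,550:]=C
cv2.imwrite('pics/f.png',D)"
```

```text
t 14.0833 pos [ 493.9 -376.7  151. ] ang -1.409 F [ 0.4  0.8 -0.1] gap 0.0427 q6 [-0.65  0.4   1.69  0.    1.04  0.76]
```

View pics/f.png

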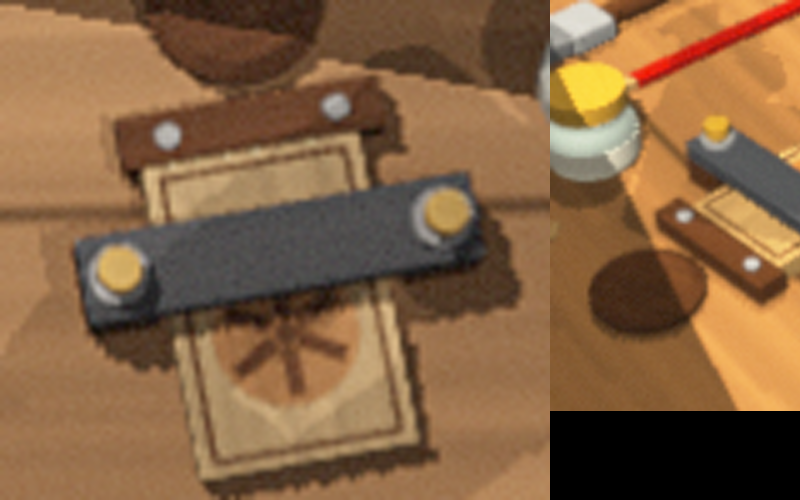

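The picture shows the panel under the bar with its front edge, (145,170)–(365,135), against the stop along its width. One numeric check of squareness and of the bystanders before handing in.

```bash
python3 -c "
from h import *
c=load('top10')
w=px2w(c,(np.array([(145,170),(363,135),(420,441),(204,481)],float)+.5)/5-.5+[300,140],.016);b=tb(w);print(b.round(1),b.mean(0))
for i,j in((0,3),(1,2)):
    d=b[i]-b[j];print('yaw side',np.arctan2(d[1],d[0]))
for i,j in((0,1),(3,2)):
    d=b[i]-b[j];print('yaw end',np.arctan2(-d[0],d[1]))
b2=tb(px2w(c,(np.array([(120,118),(375,80),(382,127),(130,172)],float)+.5)/5-.5+[300,140],.016));print('stop',b2.round(1))
x=cv2.absdiff(cv2.imread('pics/top0.png'),cv2.imread('pics/top10.png')).max(2)
n,l,s,_=cv2.connectedComponentsWithStats((cv2.medianBlur(x,5)>40).astype(np.uint8));print([tuple(v) for v in s[1:].tolist() if v[4]>25])"
```

```text
[[ 44.9  46.2]
 [ 43.2 -44.1]
 [-84.4 -42.2]
 [-84.4  46.6]] [-20.16636695   1.62426369]
yaw side -0.003475925123263588
yaw side -0.01500778608516498
yaw end -0.019350821098128534
yaw end 0.0004113450985338851
stop [[ 68.   52.1]
 [ 64.8 -53.5]
 [ 45.1 -52.4]
 [ 45.2  52.3]]
[(329, 166, 47, 18, 257), (526, 177, 114, 303, 19071), (362, 198, 17, 9, 86), (337, 202, 17, 13, 87), (359, 207, 10, 13, 60), (342, 207, 66, 53, 890), (379, 244, 12, 11, 70), (399, 244, 7, 32, 96), (365, 270, 10, 4, 27), (376, 271, 18, 4, 52), (544, 389, 23, 43, 548), (359, 433, 133, 47, 2840), (263, 448, 69, 32, 1095)]
```

```bash
python3 -c "
from bench import bot
print(bot.job_done())"
```

```text
the job is handed in; nothing more can be done
None
```

The panel is home under the bridge with its front edge against the stop, and I handed the job in at about 14 s of the 64 s allowed. I pushed it sideways with two half-open fingers to centre and square it, then pushed on its tail until it met the stop. The hand was then lifted away to one side, clear of everything.

**First attempt:** the first sideways pass missed. The half-open fingertips stand about 27 mm behind the TCP, so they went over the panel without touching it. I found this from the wrist picture, lowered the hand and repeated the pass.

**Last checks:**
- **Position:** the panel centre measured bridge x = −20.2 mm (home is −20) and y = +1.6 mm.
- **Seating:** the force rose from 0 to about 9 N (up to 11 N in total) with no further movement. A panel touching at only one corner would have turned instead, so I take the whole front edge to be seated.
- **Squareness:** the four edges disagree slightly, from 0 to −0.019 rad. The right front corner read 1.7 mm behind the left, while both tail corners read the same, so I put this down to pixel error. I could not confirm the edge contact more finely than that from the top camera.
- **Bystanders:** comparing the top pictures from before and after, the only changes were around the panel and bridge and where the arm or its shadow fell, so I saw no sign that anything else moved.

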